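# Pin the spacer plates on the tin shaker

### The arm

A 6-joint arm with a two-finger parallel gripper is mounted at the origin on the work surface. World frame = base frame: x ahead of the robot, y to its left, z up, the work surface at z = 0. Lengths are in m, angles in rad, forces in N, time in s.
With the tool pointing down it reaches from about 0.35 to 0.975 m from the base axis. Payload 4.9 kg.
Tool frame: the origin (TCP) lies at the very end of the fingers, on their centre line; the grasp point (between the pads) lies 19 mm behind it; z points along the fingers, y is the line along which they close (so a half turn about z gives the same grasp; the last joint's range is limited). The gripper opens to 85 mm and grips with 20 to 120 N. Pads are 22 mm wide; open, the fingers measure 114 mm over their backs; the gripper's body (76 mm by 85 mm) begins 54 mm behind the grasp point. The pads swing forward as they close: fully open they stand 13 mm farther back than shut.
Start: joints at [1.084, 0.053, 1.613, -0, 1.476, -0.119], TCP at [0.225, 0.583, 0.231] pointing down, gripper open.
Joint ranges: [-3.01, 3.01], [-1.01, 2.22], [0.06, 2.58], [-1.02, 4.17], [0.09, 2.62], [-3.14, 3.14]. Speed limits (rad/s): [2.57, 2.57, 3.14, 3.14, 3.14, 3.14].

### API

Orientations are given as a rotation vector (axis times angle).
In Python, from station import ctrl, imaging gives the robot as it stands.
- The arm moves only by the tool play_rows, never from a script. Its argument "series" is a list of rows, each a list of 3 entries, a list of its own where there are three numbers: the opening, from 0 (shut) to 1 (fully open), then the shift along the tool's x, y, z each as a share of 0.05 m, from -1 to 1, then the turn, a rotation vector about the tool's x, y, z each as a share of 8 degrees, from -1 to 1. In form: [[grip, [dx, dy, dz], [ax, ay, az]], ...]. A call has 1 to 8 rows; each row shifts and turns the commanded pose from where the row before left it, along the tool's axes as they then stand; what a row does not reach is not made up. A row lasts 1/8 s, in which the tool goes at most 62.5 mm and 10.7 degrees, less where a joint would pass 70% of its speed; a pose out of reach is approached as far as the arm can. A call with a number of a shift or a turn outside -1 to 1 is refused whole. A call with a gripper value outside its range is refused whole. The fingers move at their own pace and stop on an object; "force" is the grip in N (left out, the last holds). Time passes only in rows, so rows that do not move let the fingers close. It gives the time, the measured TCP pose, the force, the opening and the grip force at its end, in the units of the state.
- ctrl.get_obs(): the state, without advancing time (a new reading comes with each control period).
- imaging.get_image(name): name is "scene" or "top" or "wrist"; returns a dict with "color" (420x560x3 uint8, blue, green, red), "fx", "fy", "cx", "cy" (pixels), "D" ([k1, k2, p1, p2, k3] as OpenCV has them; the pictures are not rectified), "extrinsics" (4x4, takes a point from world to camera coordinates); the wrist camera has in their place "hand_eye" (4x4, takes a point from camera to tool coordinates, whose origin is the TCP and whose axes are the flange's). Camera axes: x right, y down, z forward; pixel columns grow to the right and rows downward; lengths in m; the calibration is good to about 2 mm. A picture is of the moment at which its call begins: read the wrist's pose just before it. There is no depth.
- ctrl.finish_job(): hands the job in; it is judged then, once.
The state is a dict: "t": time; "q": joint angles; "dq": joint speeds; "effort": joint torques, N m; "tool_pos": TCP position; "tool_rot": TCP orientation; "contact_force": force on the tool from outside, world axes, zero at the start; "wrist_torque": the same for the moment, N m; "opening": finger opening in m; "grip_force": force on a finger pad.
Only numpy, scipy, OpenCV 4.12 (cv2) and the standard library are available. Lean on these libraries where they do the work, as an engineer would, in place of code of your own. Each camera call takes 0.05 s, during which the arm holds its last target. There are 200 camera calls.

### The job

Three spacer plates lie loose and crooked in a stack on the tin shaker's bed: push them gently, fully home against both fences of the corner so that all their holes line up, then take the long pin from the rack and pass it down through all three plates into the bed until its head rests on the top plate, and let go. Work by feel with a light hand (about 10 newtons at most), and leave the short pin and everything else on the bench where it is.

Things in the scene. Friction and masses are not known exactly. Their poses are not given: they have to be found in the camera images.
- bed: Fixed grey metal bed of the tin shaker, 150 (x) x 130 (y) x 45 mm, a grey motor (70 mm high) at its +x end. Origin: centre of the underside. On its top stand two straight fences, 20 mm wide, 22 mm high (the plate stack is 24 mm high): on the +x side (inner face at bed x = +55 mm, from y = -20 mm) and the +y side (inner face at y = +45 mm, from x = -20 mm); the -x and -y sides are open.
- bed_hole (a point): Centre of the mouth of the pin hole in the bed's top face, 45 mm above the bench, at bed (15, 15) mm: 14 mm across, 41 mm deep. A plate pushed against both fences has its hole exactly over this one. Axes as the bed's.
- pin_long: Long steel pin: shank 12 mm across, 56 mm long, its lowest 8 mm tapering to a blunt nose 7 mm across; above it a round head 24 mm across, 24 mm high. About 0.13 kg. Origin: centre of the nose's end; z runs up towards the head. Stands upright and loose in one of the rack's two holes.
- pin_tip (a point): Centre of the nose's end of the long pin (same point as its origin).
- pin_short: The short steel pin, not for this job: same head and shank diameter, but shank only 40 mm long. Origin: centre of its nose's end. Stands in the rack's other hole, its head 16 mm lower than the long pin's.
- rack: Fixed wooden block 60 (x) x 110 (y) x 40 mm with two blind holes 13.5 mm across, 26 mm deep, at rack (0, +30) and (0, -30) mm. Origin: centre of its underside. The pins stand on the hole floors 14 mm above the bench, in either order; the long pin's head begins 70 mm above the bench, the short one's 54 mm.
- plate_bottom: The three plates together slide with about 2 to 4 N. The lowest of three equal aluminium spacer plates stacked loose on the bed: 80 (x) x 60 (y) x 8 mm (four 0.5 mm dimples underneath included), about 0.1 kg, a through hole 14 mm across at its centre. Origin: hole centre at the underside, 45 mm above the bench; x is its long side. Starts 5 to 17 mm short of both fences, turned up to 0.11 rad from the bed.
- plate_middle: The middle of three equal aluminium spacer plates stacked loose on the bed: 80 (x) x 60 (y) x 8 mm (four 0.5 mm dimples underneath included), about 0.1 kg, a through hole 14 mm across at its centre. Origin: hole centre at the underside, 53 mm above the bench; x is its long side. Starts 5 to 17 mm short of both fences, turned up to 0.11 rad from the bed.
- plate_top: The uppermost of three equal aluminium spacer plates stacked loose on the bed: 80 (x) x 60 (y) x 8 mm (four 0.5 mm dimples underneath included), about 0.1 kg, a through hole 14 mm across at its centre. Origin: hole centre at the underside, 61 mm above the bench; x is its long side. Starts 5 to 17 mm short of both fences, turned up to 0.11 rad from the bed.
- tape: Bystander: roll of masking tape lying flat, 72 mm across, 24 mm high; origin: centre of its underside.
- cup: Bystander: clear mixing cup, 90 mm across, 100 mm high; origin: centre of its underside.
- tin: Bystander: closed paint tin, 100 mm across, 110 mm high; origin: centre of its underside.
- gun: Bystander: spray gun lying on its side, about 190 x 120 x 36 mm, origin near the middle of its barrel.
- stick: Bystander: wooden stirring stick lying flat, 220 x 22 x 5 mm; origin: centre of its underside.
- block: Bystander: cork sanding block, 110 x 60 x 32 mm; origin: centre of its underside.
- lid: Bystander: steel tin lid lying flat, 100 mm across, 8 mm thick; origin: centre of its underside.
Things that resemble listed ones, but are neither listed nor needed, are in the scene too. What is shaped like the plate_top but blue or pink is not meant. Leave any pink look-alike of the pin_long alone.

How it is judged:
On the way, in this order (a step that is already met when the one before it is completed fails the run):
1. all three plates are home in the corner, holes lined up within 1.8 mm and square within 0.05 rad, the long pin not yet brought over them (horizontal distance between each of plate_bottom, plate_middle, plate_top and bed_hole below 0.0018 m and angle between the x axis of each of plate_bottom, plate_middle, plate_top and the x axis of bed, either way round below 0.05 rad and horizontal distance between pin_tip and bed_hole above 0.04 m), for 0.2 s.
2. the long pin is through all three plates, fully down in the bed (z of pin_tip in the frame of bed_hole below -0.029 m and horizontal distance between pin_tip and bed_hole below 0.003 m and angle between pin_long's own z axis and vertical below 0.07 rad), for 0.2 s.
At the end, for the whole second after the job is handed in: The long pin is upright (0.07 rad) and at rest in the bed hole through all plates, its nose at least 29 mm below the bed top (32 is home) and within 3 mm of the hole axis; each plate is flat (0.05 rad), its hole within 3 mm of the bed hole, square to the bed within 0.06 rad (all of step 2 and horizontal distance between each of plate_bottom, plate_middle, plate_top and bed_hole below 0.003 m and angle between the x axis of each of plate_bottom, plate_middle, plate_top and the x axis of bed, either way round below 0.06 rad and angle between each of plate_bottom, plate_middle, plate_top's own z axis and vertical below 0.05 rad and linear speed of pin_long below 0.01 m/s); the robot touches nothing.
It fails at once if a plate is pushed harder than 15 N by the gripper (contact force between any of the arm, the fingers and plate_bottom above 15 N or contact force between any of the arm, the fingers and plate_middle above 15 N or contact force between any of the arm, the fingers and plate_top above 15 N).
It fails at once if the pin is pressed on a plate or on the bed harder than 30 N (contact force between pin_long and plate_bottom above 30 N or contact force between pin_long and plate_middle above 30 N or contact force between pin_long and plate_top above 30 N or contact force between pin_long and bed above 30 N).
It fails at once if the stack is forced against the bed harder than 30 N by any one plate (contact force between any of plate_bottom, plate_middle, plate_top and bed above 30 N).
It fails at once if the short pin is taken out or pushed about (more than 15 mm) (distance of pin_short from where it was at the start of the episode above 0.015 m).
It fails at once if a bystander is moved more than 30 mm or the cup or tin is tipped (distance of any of tape, cup, tin, gun, stick, block, lid from where it was at the start of the episode above 0.03 m or angle between any of cup, tin's own z axis and vertical above 0.4 rad).
It also fails if it takes over 72 s, if anything falls off the work surface, if the arm or the gripper's body presses on something with over 40 N, if the wrist force passes 120 N, or if a joint passes its speed limit or range.

## Working session

There is one attempt and no reset: what is moved stays moved. The work goes in short steps, Python scripts to look and compute and a tool call to move; the robot and the scene stay as the last step left them, time stands still between calls to the robot, and variables do not carry over. Pictures are saved under pics/ and viewed, at most 10 in all, crops included, and the job is handed in when it is done.

Besides the shell and the picture viewer there is one more tool, called after "Request:" in YAML: its name, and indented under it one key for each argument. play_rows: Moves the arm, as the interface text tells. Shift numbers are shares of 0.05 m and turn numbers shares of 8 degrees, none past 1 either way. Its arguments: {"type":"object","properties":{"series":{"type":"array"},"force":{"type":"number"}},"required":["series"]}

```bash
mkdir -p pics
python3 - <<'E'
from station import ctrl, imaging
import cv2,numpy as np
o=ctrl.get_obs();print(o)
for n in("scene","top"):
    d=imaging.get_image(n);cv2.imwrite(f"pics/{n}0.png",d["color"])
    print(n,{k:np.round(v,4).tolist() for k,v in d.items() if k!="color"})
E
```

```text
{'t': 0.0, 'q': array([ 1.08397885e+00,  5.33446617e-02,  1.61431274e+00, -2.70636460e-05,
        1.47600243e+00, -1.18990481e-01]), 'dq': array([ 0.00060354, -0.00053044, -0.00190328,  0.00039012,  0.00080913,
        0.0010572 ]), 'effort': array([ 2.38701623e-04, -3.93666637e+01, -3.70184469e+01,  5.51233597e-05,
        6.80884783e-03, -2.90797334e-05]), 'tool_pos': array([0.22444599, 0.58263081, 0.23005939]), 'tool_rot': array([-0.57441729, -3.08802964,  0.00311131]), 'contact_force': array([ 1.79179739,  0.56802345, -0.09017733]), 'wrist_torque': array([ 0.04018596, -0.03174876,  0.02710464]), 'grip_force': 0.0, 'opening': 0.08548617697950592}
scene {'fx': 467.7084, 'fy': 467.7084, 'cx': 279.7674, 'cy': 208.6179, 'D': [0.0501, 0.0, 0.0, 0.0, 0.0], 'extrinsics': [[-0.7797, 0.6261, -0.0101, 0.4621], [0.5355, 0.6583, -0.529, -0.2746], [-0.3246, -0.4179, -0.8485, 1.3038], [0.0, 0.0, 0.0, 1.0]]}
top {'fx': 500.2983, 'fy': 500.2983, 'cx': 278.831, 'cy': 216.1816, 'D': [-0.1803, 0.0, 0.0, 0.0, 0.0], 'extrinsics': [[-0.0486, -0.9988, -0.0049, -0.0133], [-0.9762, 0.0485, -0.2116, 0.5573], [0.2116, -0.0055, -0.9773, 1.4093], [0.0, 0.0, 0.0, 1.0]]}
```

View pics/scene0.png

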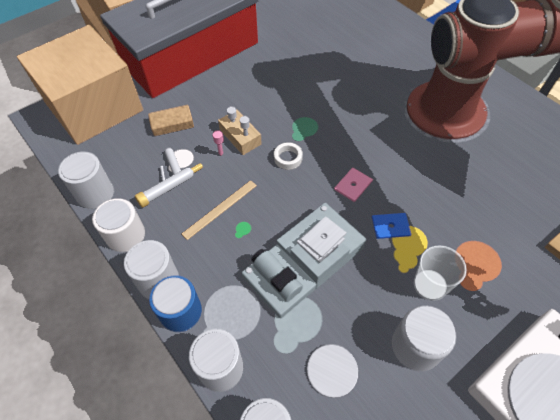

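View pics/top0.png

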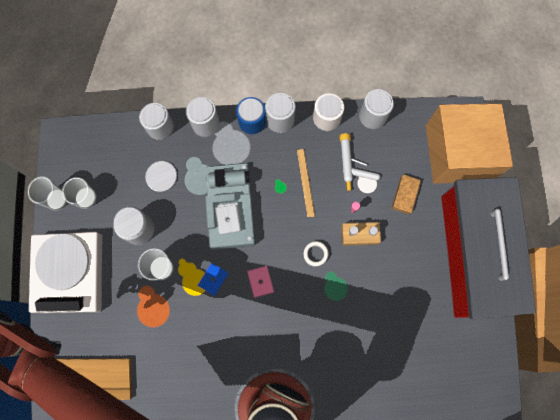

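The top view shows the bed near (230,205) with its motor towards +x (up), and the rack at (362,232) with two pin heads. The arm is at lower left.

```bash
cat > h.py <<'E'
from station import ctrl, imaging
import cv2,numpy as np
from scipy.spatial.transform import Rotation as R
def shot(n):
    o=ctrl.get_obs();d=imaging.get_image(n)
    K=np.array([[d["fx"],0,d["cx"]],[0,d["fy"],d["cy"]],[0,0,1]]);D=np.array(d["D"])
    if n=="wrist":
        T=np.eye(4);T[:3,:3]=R.from_rotvec(o["tool_rot"]).as_matrix();T[:3,3]=o["tool_pos"]
        T=T@d["hand_eye"]
    else: T=np.linalg.inv(d["extrinsics"])
    return d["color"],K,D,T,o
def ray(px,z,K,D,T):
    px=np.array(px,float).reshape(-1,1,2)
    u=cv2.undistortPoints(px,K,D).reshape(-1,2)
    v=np.c_[u,np.ones(len(u))]@T[:3,:3].T
    c=T[:3,3]; return c+v*((np.asarray(z)-c[2])/v[:,2])[:,None]
def proj(P,K,D,T):
    Ti=np.linalg.inv(T);return cv2.projectPoints(np.array(P,float).reshape(-1,3),cv2.Rodrigues(Ti[:3,:3])[0],Ti[:3,3],K,D)[0].reshape(-1,2)
E
python3 - <<'E'
from h import *
im,K,D,T,o=shot("top")
P=ray([(228,219),(210,247),(255,243),(207,190),(351,230),(373,230),(343,243),(381,243),(355,207)],np.array([.069,.045,.045,.045,.078,.078,.04,.04,.07]),K,D,T);print(P.round(3))
a=cv2.resize(im[155:255,190:270],None,fx=5,fy=5,interpolation=cv2.INTER_CUBIC)
b=cv2.resize(im[190:250,330:395],None,fx=5,fy=5,interpolation=cv2.INTER_CUBIC)
c=np.zeros((500,800,3),np.uint8);c[:500,:400]=a;c[:300,400:725]=b
cv2.imwrite("pics/c1.png",c)
E
```

```text
[[ 0.553  0.108  0.069]
 [ 0.477  0.166  0.045]
 [ 0.482  0.033  0.045]
 [ 0.651  0.172  0.045]
 [ 0.501 -0.247  0.078]
 [ 0.497 -0.311  0.078]
 [ 0.47  -0.226  0.04 ]
 [ 0.464 -0.339  0.04 ]
 [ 0.57  -0.265  0.07 ]]
```

View pics/c1.png

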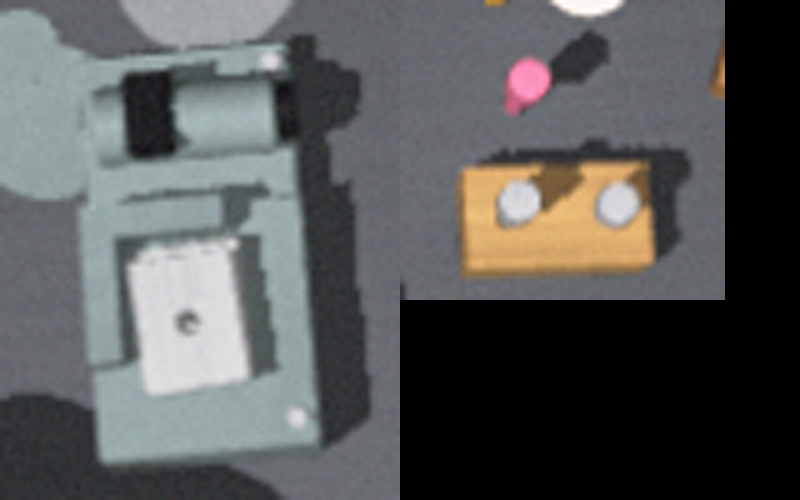

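```bash
cat >> h.py <<'E'
def plan(tgt,yaw_y):
    "turn (deg, about tool z) first, then shift in the turned tool frame, in units; yaw_y = world yaw of tool y, deg"
    o=ctrl.get_obs();M=R.from_rotvec(o["tool_rot"]).as_matrix()
    y0=np.degrees(np.arctan2(M[1,1],M[0,1]));t=-((yaw_y-y0+90)%180-90)
    a=np.radians(yaw_y if abs(((yaw_y-y0+180)%360)-180)<90 else yaw_y+180);y=np.array([np.cos(a),np.sin(a),0]);z=np.array([0,0,-1.]);x=np.cross(y,z)
    d=np.array(tgt)-o["tool_pos"]
    print("yaw now",y0.round(2),"tilt",(M@[0,0,1]).round(4),"turn units",round(t/8,3),"shift units",(np.array([x@d,y@d,z@d])/.05).round(3))
E
python3 - <<'E'
from h import *
d=imaging.get_image("wrist");print(d["hand_eye"].round(4),d["fx"],d["cx"],d["cy"],d["D"])
plan([.55,.10,.30],92)
E
```

```text
[[-4.000e-04 -9.611e-01 -2.760e-01  6.870e-02]
 [ 1.000e+00 -4.000e-04  0.000e+00 -2.000e-04]
 [-1.000e-04 -2.760e-01  9.611e-01 -1.417e-01]
 [ 0.000e+00  0.000e+00  0.000e+00  1.000e+00]] 301.8628175674137 277.85677911590363 207.79543126774715 [-0.05915731  0.          0.          0.          0.        ]
yaw now 68.93 tilt [-6.0e-04 -1.2e-03 -1.0e+00] turn units -2.884 shift units [-6.168 -9.878 -1.39 ]
```

Request:
play_rows:
  series:
    - [0.35,[0,0,0],[0,0,-0.96]]
    - [0.35,[0,0,0],[0,0,-0.96]]
    - [0.35,[0,0,0],[0,0,-0.96]]
    - [0.35,[-0.7,-1,0],[0,0,0]]
    - [0.35,[-0.7,-1,0],[0,0,0]]
    - [0.35,[-0.7,-1,0],[0,0,0]]
    - [0.35,[-0.7,-1,0],[0,0,0]]
    - [0.35,[-0.7,-1,0],[0,0,0]]

```text
t: 1.2
tool_pos: [0.409, 0.3376, 0.2312]
tool_rot: [-0.054, 3.141, 0.0]
contact_force: [1.9, 0.2, -0.7]
opening: 0.0299
grip_force: 0.0
```

Request:
play_rows:
  series:
    - [0.35,[-0.7,-1,0.2],[0,0,0]]
    - [0.35,[-0.7,-1,0.2],[0,0,0]]
    - [0.35,[-0.7,-1,0.2],[0,0,0]]
    - [0.35,[-0.7,-1,0.2],[0,0,0]]
    - [0.35,[-0.7,-0.88,0.2],[0,0,0]]
    - [0.35,[0,0,0.2],[0,0,0]]
    - [0.35,[0,0,0],[0,0,0]]
    - [0.35,[0,0,0],[0,0,0]]

```text
t: 2.2
tool_pos: [0.5909, 0.1026, 0.1715]
tool_rot: [-0.056, 3.141, 0.0]
contact_force: [-0.1, 1.2, 0.7]
opening: 0.03
grip_force: 0.0
```

Run:
```python
from h import *
im,K,D,T,o=shot("wrist");cv2.imwrite("pics/w1.png",im);np.savez("w1.npz",im=im,K=K,D=D,T=T)
print(o["tool_pos"],o["tool_rot"],o["contact_force"],o["t"],o["opening"])
plan([.59,.10,.17],92)
```

```text
[0.59088451 0.10263076 0.17152165] [-5.64040401e-02  3.14105580e+00  3.33654369e-04] [-0.11350299  1.24568731  0.67923887] 2.2 0.029952768659726594
yaw now 92.07 tilt [ 7.e-04  2.e-04 -1.e+00] turn units 0.009 shift units [ 0.023 -0.053  0.038]
```

View pics/w1.png

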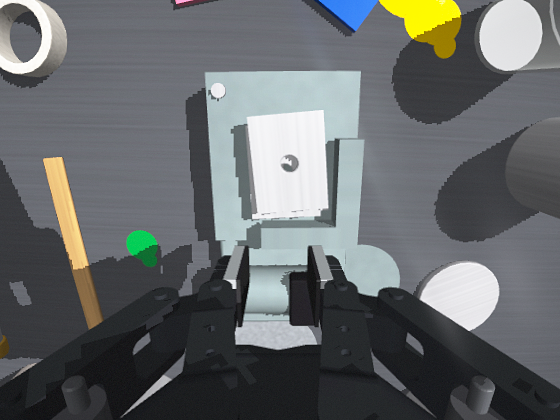

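The view shows the bed's -x corners at (205,72) and (360,71). The white plates' top is at (248,118)-(324,111)-(328,210)-(254,219), with the hole at (289,162). The +y fence's inner top edge is at x≈338 and its end is at row 139.

Run:
```python
from h import *
f=np.load("w1.npz");im,K,D,T=[f[k] for k in("im","K","D","T")]
g=cv2.cvtColor(im,cv2.COLOR_BGR2GRAY);m=((g>205)).astype(np.uint8);m[:100]=0;m[:,:235]=0;m[225:]=0;m[:,335:]=0
c=max(cv2.findContours(m,0,1)[0],key=cv2.contourArea);print("area",cv2.contourArea(c));q=cv2.boxPoints(cv2.minAreaRect(c));Q=ray(q,.069,K,D,T)
print(q.round(1),Q.round(4))
e=Q-np.roll(Q,-1,0);print(np.linalg.norm(e,axis=1),np.degrees(np.arctan2(e[:,1],e[:,0])),Q.mean(0))
P=ray([(205,72),(360,71),(338,139),(338,222),(289,162)],np.array([.045,.045,.067,.067,.069]),K,D,T);print(P.round(4))
d=P[1]-P[0];print(np.linalg.norm(d),np.degrees(np.arctan2(-d[0],d[1])))
```

```text
area 7508.5
[[245.8 114. ]
 [323.3 109.4]
 [329.7 215.5]
 [252.1 220.2]] [[0.5172 0.0744 0.069 ]
 [0.5116 0.1344 0.069 ]
 [0.5974 0.1462 0.069 ]
 [0.6039 0.0805 0.069 ]]
[0.06026937 0.08663217 0.06605672 0.08684952] [ -84.60295535 -172.14221037   95.63352421    4.03312573] [0.55751246 0.10886102 0.069     ]
[[0.4839 0.0376 0.045 ]
 [0.4785 0.1662 0.045 ]
 [0.5337 0.1481 0.067 ]
 [0.6036 0.1543 0.067 ]
 [0.5534 0.1096 0.069 ]]
0.12873223933604594 2.43373890069297
```

Request:
play_rows:
  series:
    - [0.2,[0.7,0.01,0],[0,0,0]]
    - [0.2,[0.7,0.01,0],[0,0,0]]
    - [0.2,[0.7,0.01,0],[0,0,-0.02]]
    - [0.2,[0,0,0.7],[0,0,0]]
    - [0.2,[0,0,0.7],[0,0,0]]
    - [0.2,[0,0,0.7],[0,0,0]]
    - [0.2,[0,0,0.2],[0,0,0]]
    - [0.2,[0,0,0],[0,0,0]]

```text
t: 3.25
tool_pos: [0.4864, 0.0999, 0.0566]
tool_rot: [0.06, -3.141, -0.0]
contact_force: [0.1, 0.9, 0.2]
opening: 0.0173
grip_force: 0.0
```

Run:
```python
from h import *
im,K,D,T,o=shot("wrist");cv2.imwrite("pics/w2.png",im)
print(o["tool_pos"],o["contact_force"],o["t"],o["opening"])
plan([.488,.1055,.047],92.2)
```

```text
[0.48638682 0.09986043 0.05664999] [0.13433405 0.87322033 0.21760687] 3.25 0.01733778441851335
yaw now 92.17 tilt [ 2.e-03  1.e-04 -1.e+00] turn units -0.004 shift units [-0.019  0.113  0.213]
```

View pics/w2.png

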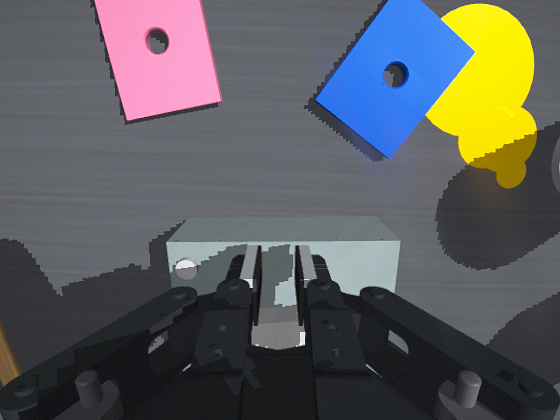

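The fingers stand over the bed's -x edge, and the white stack shows between them at (280,330). I'll go down and push.

Request:
play_rows:
  series:
    - [0.2,[0,0.11,0.1],[0,0,0]]
    - [0.2,[0,0,0.08],[0,0,0]]
    - [0.2,[0,0,0],[0,0,0]]

```text
t: 3.68
tool_pos: [0.4862, 0.105, 0.0472]
tool_rot: [0.059, -3.141, 0.0]
contact_force: [0.4, -1.0, 0.8]
opening: 0.0173
grip_force: 0.0
```

Request:
play_rows:
  series:
    - [0.2,[-0.06,0,0],[0,0,0]]
    - [0.2,[-0.06,0,0],[0,0,0]]
    - [0.2,[-0.06,0,0],[0,0,0]]
    - [0.2,[-0.06,0,0],[0,0,0]]
    - [0.2,[0,0,0],[0,0,0]]

```text
t: 4.3
tool_pos: [0.4985, 0.1053, 0.0474]
tool_rot: [-0.058, 3.141, -0.0]
contact_force: [0.2, 0.3, -1.1]
opening: 0.0171
grip_force: 0.0
```

Request:
play_rows:
  series:
    - [0.2,[-0.04,0,0],[0,0,0]]
    - [0.2,[-0.04,0,0],[0,0,0]]
    - [0.2,[-0.04,0,0],[0,0,0]]

```text
t: 4.68
tool_pos: [0.5042, 0.1056, 0.0472]
tool_rot: [0.058, -3.141, -0.0]
contact_force: [-1.3, -1.0, -0.4]
opening: 0.0173
grip_force: 0.3
```

Request:
play_rows:
  series:
    - [0.2,[-0.03,0,0],[0,0,0]]
    - [0.2,[-0.03,0,0],[0,0,0]]
    - [0.2,[-0.03,0,0],[0,0,0]]

```text
t: 5.05
tool_pos: [0.5087, 0.1057, 0.0472]
tool_rot: [0.058, -3.141, 0.0]
contact_force: [-2.0, 0.3, 1.6]
opening: 0.017
grip_force: 0.9
```

Request:
play_rows:
  series:
    - [0.2,[-0.03,0,0],[0,0,0]]
    - [0.2,[-0.03,0,0],[0,0,0]]
    - [0.2,[-0.03,0,0],[0,0,0]]

```text
t: 5.42
tool_pos: [0.5132, 0.1059, 0.0473]
tool_rot: [0.058, -3.141, -0.0]
contact_force: [-1.6, 1.2, 0.5]
opening: 0.0173
grip_force: 0.9
```

Request:
play_rows:
  series:
    - [0.2,[-0.02,0,0],[0,0,0]]
    - [0.2,[-0.02,0,0],[0,0,0]]

```text
t: 5.68
tool_pos: [0.5153, 0.1059, 0.0473]
tool_rot: [0.058, -3.141, -0.0]
contact_force: [-2.0, 0.0, 1.2]
opening: 0.0172
grip_force: 0.8
```

Request:
play_rows:
  series:
    - [0.2,[-0.02,0,0],[0,0,0]]
    - [0.2,[-0.02,0,0],[0,0,0]]

```text
t: 5.92
tool_pos: [0.5169, 0.106, 0.0471]
tool_rot: [0.058, -3.14, 0.0]
contact_force: [-4.2, 0.5, 1.2]
opening: 0.0172
grip_force: 2.0
```

Request:
play_rows:
  series:
    - [0.2,[-0.02,0,0],[0,0,0]]

```text
t: 6.05
tool_pos: [0.5174, 0.1062, 0.047]
tool_rot: [0.058, -3.139, -0.0]
contact_force: [-4.8, 1.3, 2.7]
opening: 0.0167
grip_force: 2.6
```

Request:
play_rows:
  series:
    - [0.2,[-0.02,0,0],[0,0,0]]

```text
t: 6.18
tool_pos: [0.5177, 0.1062, 0.0469]
tool_rot: [0.059, -3.137, -0.0]
contact_force: [-9.1, -0.1, 4.1]
opening: 0.0174
grip_force: 4.3
```

Request:
play_rows:
  series:
    - [0.2,[0.1,0,0],[0,0,0]]
    - [0.2,[0.2,0,0],[0,0,0]]
    - [0.2,[0,0,-0.6],[0,0,0]]
    - [0.2,[0,0,-0.6],[0,0,0]]

```text
t: 6.68
tool_pos: [0.5037, 0.1054, 0.1077]
tool_rot: [-0.058, 3.141, -0.0]
contact_force: [-0.1, -0.7, 0.4]
opening: 0.017
grip_force: 0.0
```

Run:
```python
from h import *
o=ctrl.get_obs();print(o["q"].round(2),o["tool_pos"])
plan([.573,.0516,.11],2.2)
plan([.573,.0516,.11],182.2)
```

```text
[ 0.06 -0.1   1.98 -0.    1.26 -1.55] [0.50371115 0.10544418 0.10773221]
yaw now 92.12 tilt [ 2.e-04 -1.e-04 -1.e+00] turn units 11.24 shift units [-1.129  1.343 -0.045]
yaw now 92.12 tilt [ 2.e-04 -1.e-04 -1.e+00] turn units 11.24 shift units [-1.129  1.343 -0.045]
```

Request:
play_rows:
  series:
    - [0.2,[0,0,0],[0,0,1]]
    - [0.2,[0,0,0],[0,0,1]]
    - [0.2,[0,0,0],[0,0,1]]
    - [0.2,[0,0,0],[0,0,1]]
    - [0.2,[0,0,0],[0,0,1]]
    - [0.2,[0,0,0],[0,0,1]]
    - [0.2,[0,0,0],[0,0,1]]
    - [0.2,[0,0,0],[0,0,1]]

```text
t: 7.68
tool_pos: [0.5043, 0.1055, 0.1075]
tool_rot: [1.621, 2.69, 0.001]
contact_force: [0.6, 0.0, -0.3]
opening: 0.0168
grip_force: 0.0
```

Request:
play_rows:
  series:
    - [0.2,[0,0,0],[0,0,1]]
    - [0.2,[0,0,0],[0,0,1]]
    - [0.2,[0,0,0],[0,0,1]]
    - [0.2,[-0.55,0.65,0],[0,0,0.24]]
    - [0.2,[-0.55,0.65,0],[0,0,0]]
    - [0.2,[0,0,0.5],[0,0,0]]
    - [0.2,[0,0,0.1],[0,0,0]]
    - [0.2,[0,0,0],[0,0,0]]

```text
t: 8.68
tool_pos: [0.5715, 0.0544, 0.077]
tool_rot: [-2.178, -2.264, 0.001]
contact_force: [0.0, -0.1, -0.1]
opening: 0.0169
grip_force: 0.0
```

Run:
```python
from h import *
o=ctrl.get_obs();print(o["q"].round(2),o["tool_pos"])
plan([.573,.0516,.047],2.2)
```

```text
[-0.03  0.08  1.86 -0.    1.21 -0.07] [0.57148374 0.05440995 0.07700277]
yaw now 2.22 tilt [-8.e-04 -0.e+00 -1.e+00] turn units 0.003 shift units [-0.057  0.028  0.6  ]
```

Request:
play_rows:
  series:
    - [0.2,[-0.06,0.03,0.3],[0,0,0]]
    - [0.2,[0,0,0.3],[0,0,0]]
    - [0.2,[0,0,0],[0,0,0]]
    - [0.2,[0.06,0,0],[0,0,0]]
    - [0.2,[0.06,0,0],[0,0,0]]
    - [0.2,[0.06,0,0],[0,0,0]]
    - [0.2,[0.06,0,0],[0,0,0]]

```text
t: 9.55
tool_pos: [0.5733, 0.0636, 0.0474]
tool_rot: [2.178, 2.264, 0.0]
contact_force: [-0.2, -0.3, 0.6]
opening: 0.0175
grip_force: 0.0
```

Request:
play_rows:
  series:
    - [0.2,[0.03,0,0],[0,0,0]]
    - [0.2,[0.03,0,0],[0,0,0]]
    - [0.2,[0.03,0,0],[0,0,0]]

```text
t: 9.93
tool_pos: [0.5732, 0.0676, 0.0474]
tool_rot: [2.178, 2.264, -0.0]
contact_force: [0.7, -1.3, 0.2]
opening: 0.0175
grip_force: 0.7
```

Request:
play_rows:
  series:
    - [0.2,[0.03,0,0],[0,0,0]]
    - [0.2,[0.03,0,0],[0,0,0]]
    - [0.2,[0.02,0,0],[0,0,0]]

```text
t: 10.3
tool_pos: [0.573, 0.0717, 0.0473]
tool_rot: [2.178, 2.264, -0.001]
contact_force: [-0.5, -3.4, 0.7]
opening: 0.0171
grip_force: 1.1
```

Request:
play_rows:
  series:
    - [0.2,[0.02,0,0],[0,0,0]]
    - [0.2,[0.02,0,0],[0,0,0]]

```text
t: 10.55
tool_pos: [0.5729, 0.0737, 0.0473]
tool_rot: [2.178, 2.264, -0.001]
contact_force: [-0.2, -2.1, 0.5]
opening: 0.017
grip_force: 1.2
```

Request:
play_rows:
  series:
    - [0.2,[0.02,0,0],[0,0,0]]
    - [0.2,[0.02,0,0],[0,0,0]]

```text
t: 10.8
tool_pos: [0.5728, 0.0758, 0.0472]
tool_rot: [-2.178, -2.264, 0.0]
contact_force: [-0.9, -2.8, 0.6]
opening: 0.017
grip_force: 1.3
```

Request:
play_rows:
  series:
    - [0.2,[0.02,0,0],[0,0,0]]
    - [0.2,[0.02,0,0],[0,0,0]]

```text
t: 11.05
tool_pos: [0.5727, 0.0778, 0.0473]
tool_rot: [-2.178, -2.264, 0.0]
contact_force: [-1.7, -2.5, 0.9]
opening: 0.0167
grip_force: 1.3
```

Request:
play_rows:
  series:
    - [0.2,[0.02,0,0],[0,0,0]]

```text
t: 11.18
tool_pos: [0.5727, 0.0787, 0.0473]
tool_rot: [2.178, 2.264, -0.001]
contact_force: [-0.9, -3.3, 0.4]
opening: 0.0171
grip_force: 1.6
```

Request:
play_rows:
  series:
    - [0.2,[0.02,0,0],[0,0,0]]

```text
t: 11.3
tool_pos: [0.5726, 0.0794, 0.0473]
tool_rot: [2.178, 2.264, -0.002]
contact_force: [-1.5, -5.3, 0.8]
opening: 0.0168
grip_force: 2.7
```

Request:
play_rows:
  series:
    - [0.2,[0.02,0,0],[0,0,0]]

```text
t: 11.42
tool_pos: [0.5724, 0.0799, 0.0473]
tool_rot: [2.177, 2.264, -0.003]
contact_force: [-2.6, -7.1, 1.2]
opening: 0.0169
grip_force: 3.4
```

Request:
play_rows:
  series:
    - [0.2,[0.01,0,0],[0,0,0]]

```text
t: 11.55
tool_pos: [0.5723, 0.0802, 0.0472]
tool_rot: [2.177, 2.264, -0.004]
contact_force: [-2.7, -7.2, 1.6]
opening: 0.017
grip_force: 3.6
```

Request:
play_rows:
  series:
    - [0.2,[0.01,0,0],[0,0,0]]
    - [0.2,[0,0,0],[0,0,0]]

```text
t: 11.8
tool_pos: [0.5723, 0.0803, 0.0472]
tool_rot: [2.177, 2.263, -0.005]
contact_force: [-2.6, -8.5, 1.8]
opening: 0.017
grip_force: 4.0
```

Request:
play_rows:
  series:
    - [0.2,[-0.1,0,0],[0,0,0]]
    - [0.2,[-0.2,0,0],[0,0,0]]
    - [0.2,[0,0,-0.6],[0,0,0]]
    - [0.2,[0,0,-0.6],[0,0,0]]
    - [0.2,[0,0,-0.6],[0,0,-1]]
    - [0.2,[0,0,-0.3],[0,0,-1]]
    - [0.2,[0,0,0],[0,0,-1]]
    - [0.2,[0,0,0],[0,0,-1]]

```text
t: 12.8
tool_pos: [0.5736, 0.0668, 0.1528]
tool_rot: [1.463, 2.779, 0.002]
contact_force: [0.2, 0.5, 0.8]
opening: 0.017
grip_force: 0.0
```

Request:
play_rows:
  series:
    - [0.2,[0,0,0],[0,0,-1]]
    - [0.2,[0,0,0],[0,0,-1]]
    - [0.2,[0,0,0],[0,0,-1]]
    - [0.2,[0,0,0],[0,0,-1]]
    - [0.2,[0,0,0],[0,0,-1]]
    - [0.2,[0,0,0],[0,0,-1]]
    - [0.2,[0,0,0],[0,0,-1]]
    - [0.2,[0,0,0],[0,0,-0.25]]

```text
t: 13.8
tool_pos: [0.5733, 0.0668, 0.1523]
tool_rot: [-0.061, 3.141, 0.001]
contact_force: [0.0, -0.1, -0.3]
opening: 0.0172
grip_force: 0.0
```

Run:
```python
from h import *
o=ctrl.get_obs();print(o["q"].round(2),o["tool_pos"])
plan([.5,.118,.10],92.2)
plan([.60,.11,.15],92.2)
```

```text
[-0.01  0.    1.8   0.    1.34 -1.62] [0.57331763 0.06676318 0.15231226]
yaw now 92.21 tilt [ 3.e-04  7.e-04 -1.e+00] turn units 0.001 shift units [1.426 1.08  1.046]
yaw now 92.21 tilt [ 3.e-04  7.e-04 -1.e+00] turn units 0.001 shift units [-0.566  0.844  0.046]
```

Request:
play_rows:
  series:
    - [0.2,[0.7,0.54,0],[0,0,0]]
    - [0.2,[0.75,0.54,0],[0,0,0]]
    - [0.2,[0,0,0.7],[0,0,0]]
    - [0.2,[0,0,0.7],[0,0,0]]
    - [0.2,[0,0,0.6],[0,0,0]]
    - [0.2,[0,0,0.1],[0,0,0]]
    - [0.2,[0,0,0],[0,0,0]]

```text
t: 14.68
tool_pos: [0.4992, 0.118, 0.0479]
tool_rot: [-0.059, 3.14, 0.0]
contact_force: [0.0, -0.4, 0.3]
opening: 0.017
grip_force: 0.0
```

Request:
play_rows:
  series:
    - [0.2,[-0.06,0,0],[0,0,0]]
    - [0.2,[-0.06,0,0],[0,0,0]]
    - [0.2,[-0.06,0,0],[0,0,0]]
    - [0.2,[-0.06,0,0],[0,0,0]]

```text
t: 15.18
tool_pos: [0.5111, 0.1184, 0.0476]
tool_rot: [-0.06, 3.141, 0.0]
contact_force: [1.0, -0.5, 0.4]
opening: 0.017
grip_force: 0.0
```

Request:
play_rows:
  series:
    - [0.2,[-0.02,0,0],[0,0,0]]
    - [0.2,[-0.02,0,0],[0,0,0]]

```text
t: 15.42
tool_pos: [0.5126, 0.1185, 0.0472]
tool_rot: [0.06, -3.141, 0.0]
contact_force: [-0.2, -0.0, -0.4]
opening: 0.0167
grip_force: 0.0
```

Request:
play_rows:
  series:
    - [0.2,[-0.02,0,0],[0,0,0]]
    - [0.2,[-0.02,0,0],[0,0,0]]

```text
t: 15.68
tool_pos: [0.5147, 0.1186, 0.0473]
tool_rot: [0.061, -3.141, 0.0]
contact_force: [0.6, 0.2, 0.5]
opening: 0.0169
grip_force: 0.0
```

Request:
play_rows:
  series:
    - [0.2,[-0.02,0,0],[0,0,0]]

```text
t: 15.8
tool_pos: [0.5157, 0.1186, 0.0473]
tool_rot: [0.06, -3.141, -0.0]
contact_force: [-0.4, -0.5, 0.2]
opening: 0.0175
grip_force: 0.0
```

Request:
play_rows:
  series:
    - [0.2,[-0.02,0,0],[0,0,0]]

```text
t: 15.92
tool_pos: [0.5167, 0.1186, 0.0473]
tool_rot: [0.06, -3.141, 0.0]
contact_force: [0.4, -0.2, -0.6]
opening: 0.0172
grip_force: 0.0
```

Request:
play_rows:
  series:
    - [0.2,[-0.02,0,0],[0,0,0]]

```text
t: 16.05
tool_pos: [0.5172, 0.1187, 0.0472]
tool_rot: [0.061, -3.14, 0.0]
contact_force: [-2.4, -0.1, 2.5]
opening: 0.0171
grip_force: 1.3
```

Request:
play_rows:
  series:
    - [0.2,[-0.02,0,0],[0,0,0]]
    - [0.2,[0,0,0],[0,0,0]]

```text
t: 16.3
tool_pos: [0.5179, 0.1187, 0.047]
tool_rot: [0.061, -3.139, 0.0]
contact_force: [-4.2, -0.7, 2.3]
opening: 0.0171
grip_force: 2.4
```

Request:
play_rows:
  series:
    - [0.2,[-0.01,0,0],[0,0,0]]
    - [0.2,[0,0,0],[0,0,0]]

```text
t: 16.55
tool_pos: [0.5179, 0.1188, 0.0469]
tool_rot: [0.061, -3.138, 0.0]
contact_force: [-6.3, 0.6, 2.9]
opening: 0.0172
grip_force: 3.2
```

Request:
play_rows:
  series:
    - [0.2,[0.1,0,0],[0,0,0]]
    - [0.2,[0.3,0,0],[0,0,0]]
    - [0.2,[0,0,-0.7],[0,0,0]]
    - [0.2,[0,0,-0.7],[0,0,0]]
    - [0.2,[-0.6,0,-0.5],[0,0,0]]
    - [0.2,[-0.7,0,0],[0,0,0]]
    - [0.2,[-0.7,0,0],[0,0,0]]
    - [0.2,[0,0,0],[0,0,0]]

```text
t: 17.55
tool_pos: [0.6002, 0.1216, 0.1424]
tool_rot: [-0.06, 3.14, -0.0]
contact_force: [-0.4, 0.5, -0.3]
opening: 0.0168
grip_force: 0.0
```

Run:
```python
from h import *
im,K,D,T,o=shot("wrist");np.savez("w3.npz",im=im,K=K,D=D,T=T);print(o["tool_pos"],o["t"])
a=cv2.resize(im[50:250,190:390],None,fx=3,fy=3,interpolation=cv2.INTER_CUBIC);cv2.imwrite("pics/w3.png",a)
```

```text
[0.60017559 0.12164142 0.14239358] 17.55
```

View pics/w3.png

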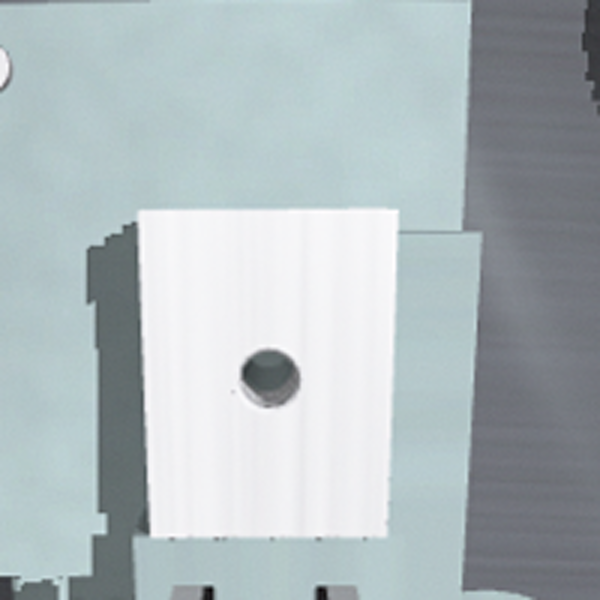

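Both edges of the stack lie flush on the fences. The hole is at about (280,176) in the full picture, with the bed bore visible beneath it.

Run:
```python
from h import *
f=np.load("w3.npz");im,K,D,T=[f[k] for k in("im","K","D","T")]
g=cv2.cvtColor(im,cv2.COLOR_BGR2GRAY)
s=g[155:198,258:302];m=(s<205).astype(np.uint8)
for c in cv2.findContours(m,0,1)[0]:
    if cv2.contourArea(c)>100:
        (x,y),ax,_=cv2.fitEllipse(c);print(x+258,y+155,ax);print(ray([(x+258,y+155)],.069,K,D,T))
m=(g>215).astype(np.uint8);m[:110]=0;m[240:]=0;m[:,:230]=0;m[:,330:]=0
c=max(cv2.findContours(m,0,1)[0],key=cv2.contourArea);p=cv2.approxPolyDP(cv2.convexHull(c),6,True).reshape(-1,2).astype(float);print(p);P=ray(p,.069,K,D,T);print(P.round(4),P.mean(0))
plan([.56,-.28,.18],92.2)
```

```text
279.60866928100586 175.5434112548828 (18.808879852294922, 19.733081817626953)
[[0.56895264 0.12102594 0.069     ]]
[[322. 120.]
 [318. 228.]
 [240. 228.]
 [236. 120.]]
[[0.5292 0.1487 0.069 ]
 [0.6079 0.1516 0.069 ]
 [0.6101 0.0926 0.069 ]
 [0.5314 0.0895 0.069 ]] [0.56965159 0.12061818 0.069     ]
yaw now 92.2 tilt [-4.e-04 -0.e+00 -1.e+00] turn units -0.001 shift units [ 1.086 -7.999 -0.759]
```

Request:
play_rows:
  series:
    - [0.7,[0.1,-1,-0.1],[0,0,0]]
    - [0.7,[0.1,-1,-0.1],[0,0,0]]
    - [0.7,[0.1,-1,-0.1],[0,0,0]]
    - [0.7,[0.1,-1,-0.1],[0,0,0]]
    - [0.7,[0.1,-1,-0.1],[0,0,0]]
    - [0.7,[0.1,-1,-0.1],[0,0,0]]
    - [0.7,[0.2,-1,-0.1],[0,0,0]]
    - [0.7,[0.3,-1,0],[0,0,0]]

```text
t: 18.6
tool_pos: [0.5584, -0.2808, 0.178]
tool_rot: [-0.061, 3.14, -0.001]
contact_force: [-0.1, 0.5, -0.5]
opening: 0.0596
grip_force: 0.0
```

Request:
play_rows:
  series:
    - [0.7,[0,0,0],[0,0,0]]
    - [0.7,[0,0,0],[0,0,0]]

```text
t: 18.85
tool_pos: [0.5587, -0.2791, 0.1771]
tool_rot: [0.06, -3.141, -0.001]
contact_force: [-0.6, 0.5, -0.2]
opening: 0.0595
grip_force: 0.0
```

Run:
```python
from h import *
im,K,D,T,o=shot("wrist");np.savez("w4.npz",im=im,K=K,D=D,T=T);print(o["tool_pos"],o["tool_rot"],o["t"])
cv2.imwrite("pics/w4.png",im)
```

```text
[ 0.55872171 -0.27911519  0.17708584] [ 6.00508596e-02 -3.14068949e+00 -1.26384924e-03] 18.85
```

View pics/w4.png

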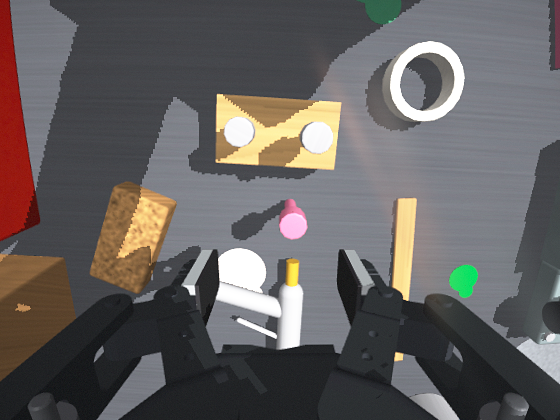

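Two pin heads show at (239,131) and (317,137), with the rack between (216,94) and (334,170). The right one (+y) looks bigger; I'll check it by the spacing.

Run:
```python
from h import *
f=np.load("w4.npz");im,K,D,T=[f[k] for k in("im","K","D","T")]
hsv=cv2.cvtColor(im,cv2.COLOR_BGR2HSV);m=((hsv[...,1]<40)&(hsv[...,2]>170)).astype(np.uint8)
E=[]
for x0 in(215,292):
    s=m[108:165,x0:x0+50];c=max(cv2.findContours(s.copy(),0,1)[0],key=cv2.contourArea);(x,y),r=cv2.minEnclosingCircle(c);E.append((x+x0,y+108));print(E[-1],r)
for zz in([.078,.094],[.094,.078]):
    P=ray(E,np.array(zz),K,D,T);print(zz,P.round(4),np.linalg.norm((P[0]-P[1])[:2]))
C=ray([(216,94),(341,102),(334,170),(217,161)],.04,K,D,T);print(C.round(4),C.mean(0).round(4))
h=ray([np.array(E).mean(0)],.04,K,D,T);print(h)
```

```text
(239.05882263183594, 131.22058868408203) 15.525954246520996
(317.0, 137.0) 16.278919219970703
[0.078, 0.094] [[ 0.4982 -0.3122  0.078 ]
 [ 0.4996 -0.2534  0.094 ]] 0.05878322704566646
[0.094, 0.078] [[ 0.4977 -0.3102  0.094 ]
 [ 0.5003 -0.2514  0.078 ]] 0.0589236482470666
[[ 0.4683 -0.3373  0.04  ]
 [ 0.4708 -0.2273  0.04  ]
 [ 0.5313 -0.2285  0.04  ]
 [ 0.527  -0.3371  0.04  ]] [ 0.4994 -0.2826  0.04  ]
[[ 0.50082165 -0.28174315  0.04      ]]
```

Run:
```python
from h import *
plan([.4996,-.2534,.075],92.2)
```

```text
yaw now 92.25 tilt [-3.e-04  7.e-04 -1.e+00] turn units 0.006 shift units [1.17  0.551 2.042]
```

Request:
play_rows:
  series:
    - [0.55,[0.6,0.28,0],[0,0,0]]
    - [0.55,[0.57,0.27,0],[0,0,0]]
    - [0.55,[0,0,0.5],[0,0,0]]
    - [0.55,[0,0,0.5],[0,0,0]]
    - [0.55,[0,0,0],[0,0,0]]

```text
t: 19.52
tool_pos: [0.4986, -0.2523, 0.1249]
tool_rot: [0.064, -3.137, -0.005]
contact_force: [-0.4, 0.2, -0.8]
opening: 0.0469
grip_force: 0.0
```

Run:
```python
from h import *
plan([.4996,-.2534,.075],92.2)
im,K,D,T,o=shot("wrist");p=proj([[.4996,-.2534,.094]],K,D,T)[0];print(p,o["opening"])
cv2.drawMarker(im,tuple(int(v) for v in p),(0,0,255),0,8,1)
cv2.imwrite("pics/w5.png",cv2.resize(im[120:370,140:420],None,fx=2,fy=2))
```

```text
yaw now 92.32 tilt [-0.0041  0.003  -1.    ] turn units 0.015 shift units [-0.018 -0.024  0.997]
[276.90018065 239.71288332] 0.046875424584359275
```

View pics/w5.png

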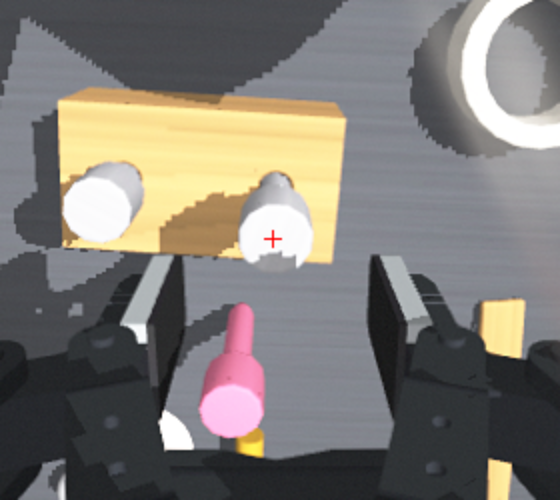

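The right-hand head at about (275,234) in the crop shows a long shank, so it is the long pin, lined up with the fingers.

Request:
play_rows:
  series:
    - [0.55,[0,0,0.5],[0,0,0]]
    - [0.55,[0,0,0.3],[0,0,0]]
    - [0.55,[0,0,0.2],[0,0,0]]
    - [0.55,[0,0,0],[0,0,0]]

```text
t: 20.08
tool_pos: [0.4998, -0.2545, 0.0768]
tool_rot: [0.061, -3.14, -0.001]
contact_force: [-1.0, 0.1, 0.3]
opening: 0.0473
grip_force: 0.0
```

Request:
play_rows:
  force: 40
  series:
    - [0.2,[0,0,0],[0,0,0]]
    - [0.2,[0,0,0],[0,0,0]]
    - [0.2,[0,0,0],[0,0,0]]
    - [0.2,[0,0,0],[0,0,0]]

```text
t: 20.58
tool_pos: [0.5006, -0.2551, 0.0783]
tool_rot: [-0.06, 3.14, -0.001]
contact_force: [-0.2, 1.4, 5.5]
opening: 0.0222
grip_force: 39.3
```

Request:
play_rows:
  series:
    - [0.2,[0,0,-0.2],[0,0,0]]
    - [0.2,[0,0,-0.3],[0,0,0]]
    - [0.2,[0,0,-0.4],[0,0,0]]
    - [0.2,[0,0,-0.5],[0,0,0]]
    - [0.2,[0,0,-0.5],[0,0,0]]
    - [0.2,[0,0,0],[0,0,0]]

```text
t: 21.32
tool_pos: [0.5016, -0.2559, 0.1762]
tool_rot: [-0.06, 3.136, -0.006]
contact_force: [-0.9, 0.1, -0.7]
opening: 0.0222
grip_force: 39.2
```

Run:
```python
from h import *
plan([.569,.121,.17],92.2)
im,K,D,T,o=shot("wrist");print(o["tool_pos"],o["opening"],o["grip_force"])
cv2.imwrite("pics/w6.png",cv2.resize(im[120:370,140:420],None,fx=2,fy=2))
```

```text
yaw now 92.21 tilt [ 0.0053 -0.0038 -1.    ] turn units 0.001 shift units [-1.636  7.48   0.125]
[ 0.50161068 -0.25588411  0.17623692] 0.022207233953358815 39.23063099384308
```

View pics/w6.png

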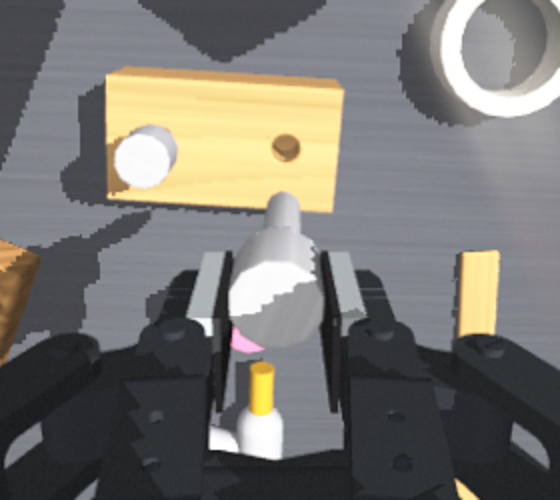

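The pin is held: head top centre at about (275,297) and nose at (283,196) in the crop. I'll compute both to get the tilt and offset.

Run:
```python
from h import *
im,K,D,T,o=shot("wrist");np.savez("w6.npz",im=im,K=K,D=D,T=T);p=o["tool_pos"];print(p)
print("expected tip/head px if straight under TCP",proj([p+[0,0,-.064],p+[0,0,-.016],p+[0,0,.016],p+[-.0035,0,-.064]],K,D,T).round(1))
P=ray([(281.5,218.5),(277.5,268.5)],np.array([.112,.192]),K,D,T);print((P-p).round(4))
```

```text
[ 0.50065957 -0.25524985  0.17409063]
expected tip/head px if straight under TCP [[279.  220.8]
 [279.1 247.9]
 [279.3 275.7]
 [279.2 216.1]]
[[-0.0024  0.0017 -0.0621]
 [-0.0047 -0.001   0.0179]]
```

Request:
play_rows:
  series:
    - [0.2,[-0.2,0.9,0],[0,0,0]]
    - [0.2,[-0.2,0.9,0],[0,0,0]]
    - [0.2,[-0.2,0.95,0],[0,0,0]]
    - [0.2,[-0.2,0.95,0],[0,0,0]]
    - [0.2,[-0.2,0.95,0],[0,0,0]]
    - [0.2,[-0.2,0.95,0],[0,0,0]]
    - [0.2,[-0.2,0.95,0],[0,0,0]]
    - [0.2,[-0.2,0.9,0],[0,0,0]]

```text
t: 22.42
tool_pos: [0.5646, 0.1221, 0.1704]
tool_rot: [0.061, -3.138, 0.001]
contact_force: [0.4, -0.3, -0.6]
opening: 0.0226
grip_force: 39.4
```

Request:
play_rows:
  series:
    - [0.2,[0,0,0],[0,0,0]]
    - [0.2,[0,0,0.1],[0,0,0]]
    - [0.2,[0,0,0],[0,0,0]]
    - [0.2,[0,0,0],[0,0,0]]

```text
t: 22.92
tool_pos: [0.5654, 0.1195, 0.167]
tool_rot: [0.058, -3.14, 0.0]
contact_force: [-0.0, 0.2, -1.5]
opening: 0.022
grip_force: 39.5
```

Run:
```python
from h import *
plan([.569,.121,.145],92.2)
o=ctrl.get_obs();print(o["tool_pos"],o["contact_force"])
f=np.load("w6.npz");g=cv2.cvtColor(f["im"],cv2.COLOR_BGR2GRAY)
print("col280",g[205:300,280].tolist())
for r in(219,222,226,230,234,240,255,262):print(r,g[r,245:310].tolist())
```

```text
yaw now 92.12 tilt [-6.e-04 -2.e-04 -1.e+00] turn units -0.01 shift units [-0.073  0.027  0.439]
[0.56542698 0.11949195 0.16695709] [-0.01737739  0.20924712 -1.50159893]
col280 [232, 233, 232, 229, 228, 228, 233, 234, 234, 235, 215, 170, 161, 164, 165, 171, 172, 174, 177, 177, 179, 180, 182, 184, 186, 187, 187, 191, 183, 182, 181, 185, 186, 187, 190, 193, 195, 195, 195, 196, 198, 200, 201, 201, 203, 221, 242, 254, 254, 253, 252, 252, 252, 252, 252, 252, 252, 252, 252, 252, 252, 253, 253, 255, 232, 162, 155, 158, 156, 153, 152, 152, 153, 154, 151, 153, 151, 153, 152, 152, 151, 152, 151, 153, 152, 153, 154, 151, 144, 137, 137, 134, 134, 134, 133]
219 [228, 229, 228, 228, 230, 229, 229, 229, 229, 229, 229, 229, 229, 230, 229, 229, 229, 229, 229, 228, 228, 229, 229, 228, 228, 228, 228, 229, 231, 204, 143, 129, 141, 148, 158, 165, 176, 185, 197, 204, 204, 208, 213, 223, 229, 230, 229, 230, 230, 230, 230, 230, 230, 231, 230, 231, 230, 230, 231, 232, 228, 173, 134, 136, 136]
222 [235, 235, 234, 235, 235, 234, 234, 235, 234, 234, 235, 234, 233, 234, 234, 234, 234, 233, 233, 233, 234, 233, 23
[... 1451 characters left out ...]
31, 135, 137, 137, 137, 137, 137, 136, 137, 136, 137, 137, 139]
255 [179, 178, 176, 181, 186, 134, 52, 39, 43, 41, 36, 100, 124, 125, 126, 140, 150, 201, 234, 251, 253, 254, 254, 253, 253, 253, 252, 252, 251, 251, 251, 252, 252, 252, 252, 252, 252, 252, 252, 253, 253, 253, 254, 254, 254, 254, 250, 239, 229, 222, 218, 222, 214, 143, 98, 67, 28, 34, 43, 41, 69, 163, 181, 179, 178]
262 [179, 178, 181, 168, 106, 36, 42, 43, 40, 63, 108, 176, 241, 250, 249, 250, 251, 252, 252, 252, 252, 252, 252, 251, 251, 250, 251, 251, 251, 251, 251, 251, 251, 251, 252, 252, 253, 252, 252, 252, 251, 251, 251, 252, 252, 253, 255, 213, 149, 154, 156, 157, 159, 124, 102, 101, 65, 28, 33, 43, 43, 37, 135, 177, 181]
```

Request:
play_rows:
  series:
    - [0.2,[-0.08,0,0.2],[0,0,0]]
    - [0.2,[0,0,0.25],[0,0,0]]
    - [0.2,[0,0,0.1],[0,0,0]]
    - [0.2,[0,0,0],[0,0,0]]
    - [0.2,[0,0,0],[0,0,0]]

```text
t: 23.55
tool_pos: [0.5698, 0.1207, 0.1401]
tool_rot: [-0.061, 3.141, 0.0]
contact_force: [-0.6, -0.7, -1.3]
opening: 0.0221
grip_force: 39.5
```

Run:
```python
from h import *
im,K,D,T,o=shot("wrist");p=o["tool_pos"];print(p,o["contact_force"])
a=cv2.resize(im[170:270,210:350],None,fx=5,fy=5,interpolation=cv2.INTER_CUBIC)
h=np.array([.569,.121,.069]);t=np.linspace(0,2*np.pi,60)
q=proj(h+.007*np.c_[np.cos(t),np.sin(t),0*t],K,D,T);cv2.polylines(a,[((q-[210,170])*5).astype(int)],True,(0,0,255),1)
cv2.imwrite("pics/w7.png",a);print(proj([p+[0,0,-.064],h],K,D,T))
```

```text
[0.56981532 0.12074825 0.14005332] [-0.59673661 -0.72773615 -1.29862924]
[[278.82052213 220.92583013]
 [279.1753749  216.85901024]]
```

View pics/w7.png

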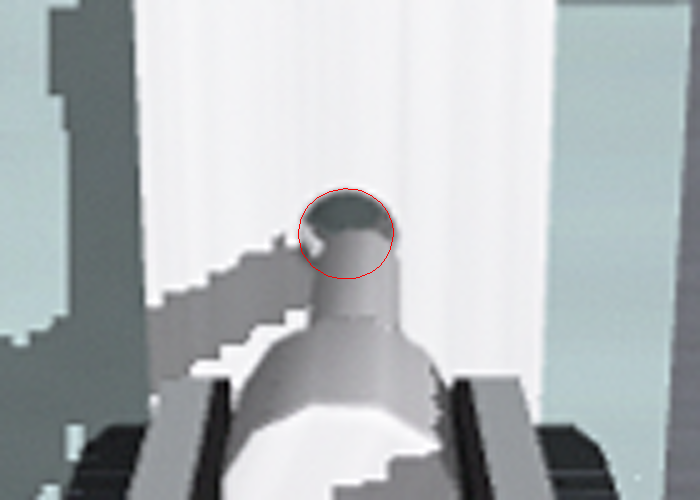

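The nose is at about col 356 and the hole's centre at about col 348, row 233, so the nose is about 1.2 mm too far in +y and slightly too far in +x. I'll correct that, then go down by feel.

Request:
play_rows:
  series:
    - [0.2,[0.015,-0.024,0],[0,0,0]]
    - [0.2,[0,0,0.08],[0,0,0]]
    - [0.2,[0,0,0.04],[0,0,0]]
    - [0.2,[0,0,0.04],[0,0,0]]

```text
t: 24.1
tool_pos: [0.5688, 0.1194, 0.1315]
tool_rot: [0.06, -3.141, -0.0]
contact_force: [0.0, -0.1, -0.4]
opening: 0.0222
grip_force: 39.5
```

Request:
play_rows:
  series:
    - [0.2,[0,0,0.04],[0,0,0]]
    - [0.2,[0,0,0.04],[0,0,0]]

```text
t: 24.35
tool_pos: [0.5689, 0.1194, 0.1277]
tool_rot: [0.06, -3.141, 0.0]
contact_force: [-0.8, -0.1, -2.4]
opening: 0.0218
grip_force: 39.5
```

Request:
play_rows:
  series:
    - [0.2,[0,0,0.05],[0,0,0]]
    - [0.2,[0,0,0.05],[0,0,0]]

```text
t: 24.6
tool_pos: [0.5691, 0.1194, 0.1228]
tool_rot: [-0.061, 3.141, -0.0]
contact_force: [1.0, -0.3, 0.0]
opening: 0.0223
grip_force: 39.5
```

Request:
play_rows:
  series:
    - [0.2,[0,0,0.05],[0,0,0]]
    - [0.2,[0,0,0.05],[0,0,0]]
    - [0.2,[0,0,0.05],[0,0,0]]

```text
t: 24.98
tool_pos: [0.569, 0.1194, 0.1152]
tool_rot: [-0.061, 3.141, -0.0]
contact_force: [0.3, -0.0, -1.3]
opening: 0.022
grip_force: 39.5
```

Request:
play_rows:
  series:
    - [0.2,[0,0,0.05],[0,0,0]]
    - [0.2,[0,0,0.05],[0,0,0]]
    - [0.2,[0,0,0.05],[0,0,0]]

```text
t: 25.35
tool_pos: [0.569, 0.1194, 0.1077]
tool_rot: [-0.06, 3.141, -0.0]
contact_force: [0.5, 0.2, -0.9]
opening: 0.0224
grip_force: 39.5
```

Request:
play_rows:
  series:
    - [0.2,[0,0,0.05],[0,0,0]]
    - [0.2,[0,0,0.05],[0,0,0]]
    - [0.2,[0,0,0.05],[0,0,0]]

```text
t: 25.72
tool_pos: [0.569, 0.1195, 0.1002]
tool_rot: [-0.061, 3.141, 0.0]
contact_force: [0.9, 0.1, -0.9]
opening: 0.0225
grip_force: 39.5
```

Tip at about 36 mm, already inside the bed's hole, with no side force.

Request:
play_rows:
  series:
    - [0.2,[0,0,0.05],[0,0,0]]
    - [0.2,[0,0,0.05],[0,0,0]]
    - [0.2,[0,0,0.05],[0,0,0]]

```text
t: 26.1
tool_pos: [0.569, 0.1195, 0.0927]
tool_rot: [-0.06, 3.141, 0.0]
contact_force: [1.5, -0.6, -0.1]
opening: 0.0223
grip_force: 39.5
```

Request:
play_rows:
  series:
    - [0.2,[0,0,0.05],[0,0,0]]
    - [0.2,[0,0,0.05],[0,0,0]]
    - [0.2,[0,0,0.05],[0,0,0]]

```text
t: 26.48
tool_pos: [0.569, 0.1195, 0.0852]
tool_rot: [-0.061, 3.141, 0.0]
contact_force: [0.3, 0.2, -0.9]
opening: 0.0223
grip_force: 39.5
```

Request:
play_rows:
  series:
    - [0.2,[0,0,0.03],[0,0,0]]
    - [0.2,[0,0,0.03],[0,0,0]]

```text
t: 26.72
tool_pos: [0.569, 0.1195, 0.0823]
tool_rot: [-0.061, 3.141, 0.0]
contact_force: [0.0, 0.0, -0.7]
opening: 0.0224
grip_force: 39.5
```

Request:
play_rows:
  series:
    - [0.2,[0,0,0.02],[0,0,0]]
    - [0.2,[0,0,0.02],[0,0,0]]

```text
t: 26.98
tool_pos: [0.569, 0.1195, 0.0804]
tool_rot: [-0.06, 3.141, 0.0]
contact_force: [1.2, 1.1, -0.9]
opening: 0.0222
grip_force: 39.5
```

Request:
play_rows:
  series:
    - [0.2,[0,0,0.02],[0,0,0]]
    - [0.2,[0,0,0.01],[0,0,0]]

```text
t: 27.22
tool_pos: [0.569, 0.1195, 0.0788]
tool_rot: [-0.06, 3.141, 0.0]
contact_force: [1.1, 1.0, 0.2]
opening: 0.0221
grip_force: 39.5
```

Request:
play_rows:
  series:
    - [0.2,[0,0,0.02],[0,0,0]]
    - [0.2,[0,0,0],[0,0,0]]

```text
t: 27.48
tool_pos: [0.5689, 0.1195, 0.0777]
tool_rot: [-0.06, 3.141, 0.0]
contact_force: [2.1, 1.6, -1.0]
opening: 0.0224
grip_force: 39.5
```

Request:
play_rows:
  series:
    - [0.2,[0,0,0.02],[0,0,0]]
    - [0.2,[0,0,0],[0,0,0]]

```text
t: 27.72
tool_pos: [0.5691, 0.1195, 0.077]
tool_rot: [-0.061, 3.141, 0.0]
contact_force: [0.4, 1.1, 0.9]
opening: 0.022
grip_force: 39.6
```

Request:
play_rows:
  series:
    - [0.2,[0,0,0.02],[0,0,0]]
    - [0.2,[0,0,0],[0,0,0]]

```text
t: 27.98
tool_pos: [0.5693, 0.1195, 0.0766]
tool_rot: [-0.061, 3.14, -0.0]
contact_force: [-0.9, -0.2, 4.8]
opening: 0.0219
grip_force: 40.1
```

Request:
play_rows:
  force: 20
  series:
    - [0.2,[0,0,0],[0,0,0]]
    - [0.35,[0,0,0],[0,0,0]]
    - [0.45,[0,0,0],[0,0,0]]
    - [0.5,[0,0,0],[0,0,0]]
    - [0.5,[0,0,0],[0,0,0]]

```text
t: 28.6
tool_pos: [0.5686, 0.1194, 0.0754]
tool_rot: [0.06, -3.14, 0.0]
contact_force: [0.5, 0.7, -0.2]
opening: 0.0427
grip_force: 0.0
```

Request:
play_rows:
  series:
    - [0.5,[0,0,-0.2],[0,0,0]]
    - [0.5,[0,0,-0.5],[0,0,0]]
    - [0.5,[0,0,-0.7],[0,0,0]]
    - [0.5,[-0.4,0,-0.4],[0,0,0]]
    - [0.5,[-0.4,0,0],[0,0,0]]
    - [0.5,[0,0,0],[0,0,0]]

```text
t: 29.35
tool_pos: [0.6099, 0.1209, 0.167]
tool_rot: [-0.06, 3.139, 0.0]
contact_force: [-0.5, -0.3, -0.2]
opening: 0.0426
grip_force: 0.0
```

Run:
```python
from h import *
im,K,D,T,o=shot("wrist");p=o["tool_pos"];print(p,o["t"],o["contact_force"])
hsv=cv2.cvtColor(im,cv2.COLOR_BGR2HSV)
# head top expected at z=.093 if home; measure width/centre of the head against plate
h=np.array([.569,.121,0])
for z in(.093,.101): 
    t=np.linspace(0,2*np.pi,13)[:-1];q=proj(h+[0,0,z]+.012*np.c_[np.cos(t),np.sin(t),0*t],K,D,T);print(z,q.min(0),q.max(0))
g=cv2.cvtColor(im,cv2.COLOR_BGR2GRAY);c=proj([h+[0,0,.093]],K,D,T)[0].round().astype(int);print(c)
print(g[c[1],c[0]-40:c[0]+41].tolist());print(g[c[1]-45:c[1]+45,c[0]].tolist())
```

```text
[0.60992707 0.12093112 0.16697941] 29.35 [-0.49300045 -0.27457281 -0.24170321]
0.093 [264.27707404 144.88662416] [297.90089996 178.52677488]
0.101 [263.77117688 145.78898015] [298.64430713 180.63712954]
[281 162]
[101, 155, 233, 247, 225, 196, 199, 170, 136, 138, 144, 144, 145, 142, 142, 138, 144, 142, 145, 146, 145, 129, 162, 224, 241, 243, 242, 243, 241, 239, 239, 240, 240, 240, 241, 242, 243, 243, 241, 240, 239, 238, 239, 238, 240, 241, 240, 240, 240, 239, 241, 244, 247, 229, 238, 245, 244, 243, 242, 241, 241, 241, 241, 242, 242, 244, 245, 244, 243, 241, 241, 241, 243, 243, 244, 246, 228, 199, 194, 195, 193]
[244, 243, 244, 244, 244, 243, 244, 244, 243, 244, 244, 243, 244, 243, 242, 243, 244, 243, 243, 242, 242, 243, 243, 242, 242, 245, 225, 175, 200, 245, 250, 246, 245, 246, 245, 246, 246, 246, 246, 245, 244, 243, 241, 240, 239, 239, 239, 238, 239, 238, 238, 237, 237, 236, 236, 237, 238, 238, 235, 230, 215, 235, 242, 240, 240, 241, 240, 241, 240, 240, 241, 241, 240, 240, 239, 240, 240, 240, 240, 241, 240, 240, 240, 241, 241, 240, 240, 240, 241, 244]
```

```bash
python3 -c "
from station import ctrl
print(ctrl.finish_job())"
```

```text
the job is handed in; nothing more can be done
None
```

I pushed the three plates home against both fences and passed the long pin down through them. At release it met the top plate with about 5 N at the expected height. I then let go, backed clear and handed the job in at about 29 s; the hand-in returned no verdict.

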